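Set the display stand's extension leg to its mark and close the cam lever

ROBOT

A 7-joint arm with a two-finger parallel gripper is mounted at the origin on the work surface. World frame = base frame: x ahead of the robot, y to its left, z up, the work surface at z = 0. Lengths are in m, angles in rad, forces in N, time in s.
With the tool pointing down it reaches from about 0.375 to 0.925 m from the base axis. Payload 3.1 kg.
Tool frame: the origin (TCP) lies between the finger pads; the fingertips stand 22 mm ahead of it and the grasp point (between the pads) lies 3 mm ahead of it; z points along the fingers, y is the line along which they close (so a half turn about z gives the same grasp; the last joint's range is limited). The gripper opens to 85 mm and grips with 20 to 120 N. Pads are 22 mm wide; open, the fingers measure 114 mm over their backs; the gripper's body (76 mm by 85 mm) begins 54 mm behind the grasp point. The pads swing forward as they close: fully open they stand 13 mm farther back than shut.
Start: joints at [1.118, 0.383, 0.044, 1.598, -0.018, 1.161, -0.05], TCP at [0.226, -0.61, 0.253] pointing down, gripper open.
Joint ranges: [-2.61, 2.61], [-0.41, 2.15], [-1.48, 1.57], [0, 2.5], [-1.57, 4.71], [0.05, 1.97], [-2.85, 2.85]. Speed limits (rad/s): [2.79, 2.79, 3.14, 3.14, 3.14, 3.14, 3.14].

INTERFACE

Orientations are given as a rotation vector (axis times angle).
In Python, from rig import arm gives the robot as it stands. The module is installed in compiled form; this text tells all that it offers.
- The arm moves only by the tool jog_arm, never from a script. Its arguments are lists of equal length, an entry for each row: "translation": the shift along the tool's x, y, z in mm, a list of three; "twist": the turn, a rotation vector about the tool's x, y, z in degrees, a list of three; "claw": the opening in per cent of the stroke, from 0 (shut) to 100 (fully open). A call has 1 to 12 rows; each row is the pose to reach, as a shift and turn from the pose commanded when the call began, along the tool's axes at that moment; what a row does not reach only later rows make up. A row lasts 1/10 s, in which the tool goes at most 50 mm and 8.59 degrees, less where a joint would pass 70% of its speed; a pose out of reach is approached as far as the arm can. A call with a gripper value outside its range is refused whole. The fingers move at their own pace and stop on an object; the grip force is fixed at half the most. Time passes only in rows, so rows that repeat a pose let the fingers close. It gives the time, the measured TCP pose, the force, the opening and the grip force at its end, in the units of the state.
- arm.observe(): the state, without advancing time (a new reading comes with each control period).
- arm.get_image(name): name is "scene" or "top"; returns the picture (400x640x3 uint8, red, green, blue); there is no depth.
- arm.camera_params(name): a dict with "K" (3x3 intrinsics, pixels), "R" (3x3) and "t" (3): a world point X has camera coordinates R X + t. Camera axes: x right, y down, z forward; pixel columns grow to the right and rows downward; lengths in m; the calibration is good to about 2 mm. A picture is of the moment at which its call begins. camera_params takes no time and is no camera call.
- arm.sign_off(): hands the job in; it is judged then, once.
The state is a dict: "time": time; "q": joint angles; "joint_velocities": joint speeds; "effort": joint torques, N m; "eef_pos": TCP position; "tool_rot": TCP orientation; "wrist_force": force on the tool from outside, world axes, zero at the start; "ft_torque": the same for the moment, N m; "grip_width": finger opening in m; "grasp_force": force on a finger pad.
Only numpy, scipy, OpenCV 4.12 (cv2) and the standard library are available. Lean on these libraries where they do the work, as an engineer would, in place of code of your own. Each camera call takes 0.05 s, during which the arm holds its last target. There are 200 camera calls.

TASK

Pull the display stand's spring-loaded extension leg out by its aluminium crossbar until the bar lines up with the orange length mark on the white gauge, with the red cam lever still open. Holding the leg at the mark all the while, slide your hand along the bar so that it sweeps the red lever fully closed. The clamp is not tensioned yet and the leg would spring back, so finish still holding the leg at the mark with the lever closed, and leave the stock around it undisturbed.

Things in the scene. Friction and masses are not known exactly. Their poses are not given: they have to be found in the camera images.
- riser: White two-step display stand, fixed. Origin on the table under the black clamp, on the leg's centreline; x points from the clamp back into the stand, away from the robot (yaw within 0.25 rad), y left, z up. Steps 360 wide: lower 70 high, x 60 to 170; upper 90 high behind it, with fixed bottles. Base plate 5 thick in front, y -110 to 60. Clamp 74 high, x -10 to 10, y -23 to 41.
- leg (a joint): Extension leg, slide, m: 0 fully in, grows to 0.10 as it is pulled out along the stand's -x. A spring draws it back in with about 4 to 6 N all the way, plus about 1 N of friction; let go, it runs back in.
- leg_grip (a point): Point on the crossbar's centreline at mid-height (60 above the table), 145 left (stand's +y) of the leg's centreline; axes as the stand's. The smooth straight bar lies along y, 14 thick (x), 16 high (z 52 to 68), from y = -60 (orange tip, beside the gauge) to y = 165. Only the table is under it beyond y = 60. The leg tube, 22 wide, joins its far side at y = 0.
- gauge_mark (a point): Middle of the orange line (6 wide) across the white gauge strip beside the bar's right end, 68 above the table; axes as the stand's. The leg is at the mark when the bar's centreline has the same x in the stand's frame as this point, 55 to 90 in front of the lever's pivot.
- lever (a joint): Red cam lever, hinge about the vertical, rad: 0 fully closed against its stop, lying along the leg and pointing to the stand's -x; grows as its tip swings out to the left (+y). Starts at 0.45 to 0.65, stays where it is left; 0.15 N m of friction, no spring. It passes 8 over the crossbar, so fingers that straddle the bar push it with their sides.
- lever_pivot (a point): The lever's hinge axis at the lever's mid-height (81 above the table), 32 left of the leg's centreline at the clamp.
- lever_tip (a point): The lever's free end at mid-height, 130 from the pivot. The lever is a straight bar 14 wide, 10 high (76 to 86 above the table).
- bottle_amber: Amber supplement bottle with white cap, 46 diameter x 85 high, standing on the lower step of the display stand. Origin at the centre of its underside. Bystander.
- bottle_green: Green bottle with black cap, 46 diameter x 85 high, on the lower step. Origin at the centre of its underside. Bystander.
- bottle_white: White bottle with red cap, 46 diameter x 85 high, on the lower step. Origin at the centre of its underside. Bystander.
- tub_black: Black tub with yellow lid, 90 diameter x 130 high, on the table, left. Origin at the centre of its underside. Bystander.
- jar_teal: White jar with teal lid, 64 diameter x 80 high, on the table, right. Origin at the centre of its underside. Bystander.
- carton_orange: Orange carton with white band, 45 x 110 x 70 high, on the table, left. Origin at the centre of its underside. Bystander.
- carton_blue: Blue carton with white band, 45 x 110 x 70 high, on the table, left. Origin at the centre of its underside. Bystander.

How it is judged:
On the way, in this order (a step that is already met when the one before it is completed fails the run):
1. the leg is held at the length mark with the lever still open (x of leg_grip in the frame of gauge_mark between -0.006 and 0.006 m and contact force between the fingers and leg above 1 N and value of joint lever above 0.3 rad), for 0.3 s.
2. the lever is closed while the leg is held at the mark (x of leg_grip in the frame of gauge_mark between -0.006 and 0.006 m and contact force between the fingers and leg above 1 N and value of joint lever below 0.07 rad), for 0.2 s.
At the end, for the whole second after the job is handed in: The bar's centreline is within 6 mm of the orange mark, the lever is within 0.07 rad (4 degrees) of fully closed, and the robot's fingers still hold the leg there (more than 1 N of contact), at rest (all of step 2 and velocity of joint leg between -0.01 and 0.01 m/s); the arm keeps its last pose, push and grip.
It fails at once if the lever is swept towards closed (below 0.3 rad) while the leg is more than 10 mm off the mark (value of joint lever below 0.3 rad and not (x of leg_grip in the frame of gauge_mark between -0.01 and 0.01 m)).
It fails at once if stock is disturbed (moved more than 20 mm) (distance of any of bottle_amber, bottle_green, bottle_white, tub_black, jar_teal, carton_orange, carton_blue from where it was at the start of the episode above 0.02 m).
It also fails if it takes over 32 s, if anything falls off the work surface, if the arm or the gripper's body presses on something with over 40 N, if the wrist force passes 120 N, or if a joint passes its speed limit or range.

## Working session

There is one attempt and no reset: what is moved stays moved. The work goes in short steps, Python scripts to look and compute and a tool call to move; the robot and the scene stay as the last step left them, time stands still between calls to the robot, and variables do not carry over. Pictures are saved under pics/ and viewed, at most 10 in all, crops included, and the job is handed in when it is done.

Besides the shell and the picture viewer there is one more tool, called after "Emit:" as a command line: name --argument value ..., lists and objects as JSON in quotes. jog_arm: Moves the arm, as the interface text tells. Its arguments: {"type":"object","properties":{"translation":{"type":"array"},"twist":{"type":"array"},"claw":{"type":"array"}},"required":["translation","twist","claw"]}

```bash
mkdir -p pics; python3 - <<'E'
from rig import arm
import cv2,numpy as np
for n in("scene","top"):
    im=arm.get_image(n);cv2.imwrite(f"pics/{n}0.png",im[:,:,::-1]);p=arm.camera_params(n)
    print(n,p["K"].round(1).tolist(),p["R"].round(3).tolist(),p["t"].round(3).tolist(),(-p["R"].T@p["t"]).round(3))
s=arm.observe();print(s["time"],s["eef_pos"],s["tool_rot"],s["grip_width"])
E
```

```text
scene [[433.6, 0.0, 320.8], [0.0, 433.6, 198.3], [0.0, 0.0, 1.0]] [[0.661, 0.751, 0.009], [0.435, -0.373, -0.819], [-0.612, 0.545, -0.573]] [-0.358, -0.186, 1.474] [ 1.219 -0.605  0.696]
top [[497.7, 0.0, 321.2], [0.0, 497.7, 204.3], [0.0, 0.0, 1.0]] [[-0.004, -1.0, -0.011], [-0.989, 0.005, -0.145], [0.145, 0.011, -0.989]] [0.004, 0.549, 1.284] [ 0.357 -0.012  1.35 ]
0.1 [ 0.22550335 -0.60874552  0.2519908 ] [-3.08992337e+00 -5.54072855e-01  8.75198258e-04] 0.08509988792890741
```

View pics/scene0.png

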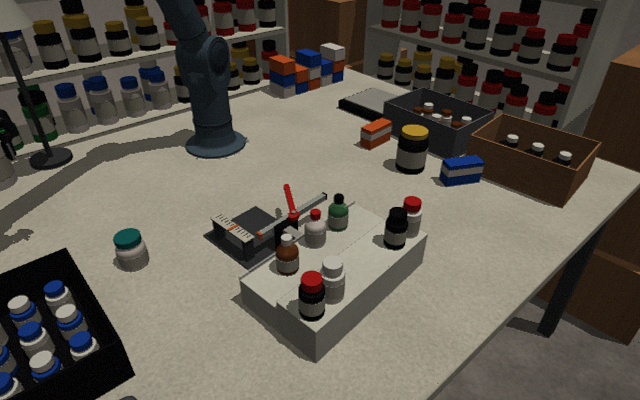

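View pics/top0.png

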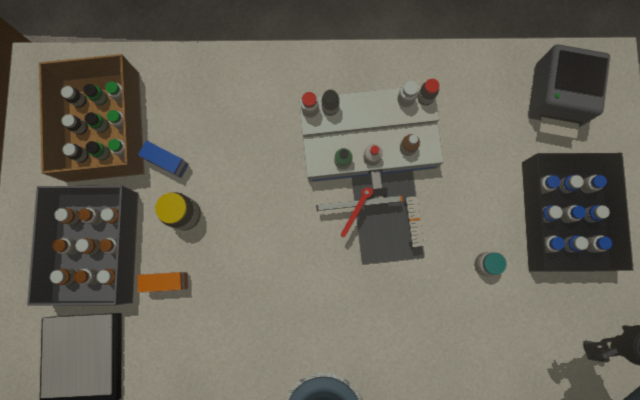

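Top view: bar at about (317,208)–(402,199), red lever (368,191)→(344,235), gauge strip at (412,198–250) with the clamp at (377,183). Next I enlarge both views.

```bash
python3 - <<'E'
import cv2,numpy as np
t=cv2.imread("pics/top0.png")[165:270,300:440];s=cv2.imread("pics/scene0.png")[175:270,195:345]
a=cv2.resize(t,None,fx=5,fy=5,interpolation=cv2.INTER_CUBIC);cv2.imwrite("pics/tc.png",cv2.convertScaleAbs(a,alpha=1.6))
a=cv2.resize(s,None,fx=5,fy=5,interpolation=cv2.INTER_CUBIC);cv2.imwrite("pics/sc.png",cv2.convertScaleAbs(a,alpha=1.8))
E
```

```text
(no output)
```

View pics/tc.png

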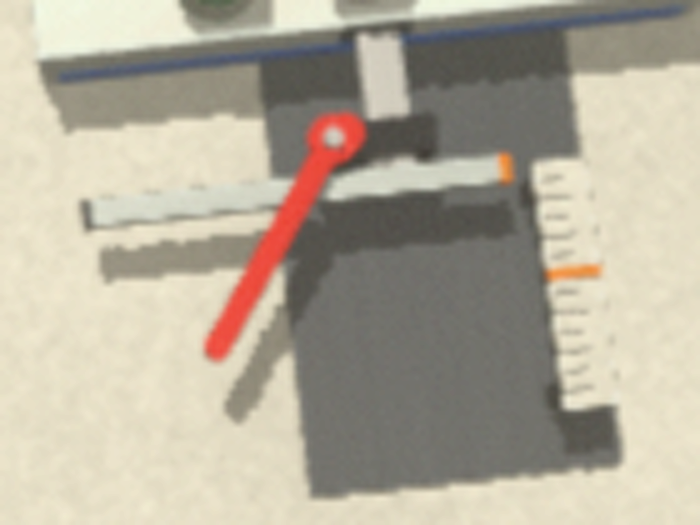

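View pics/sc.png

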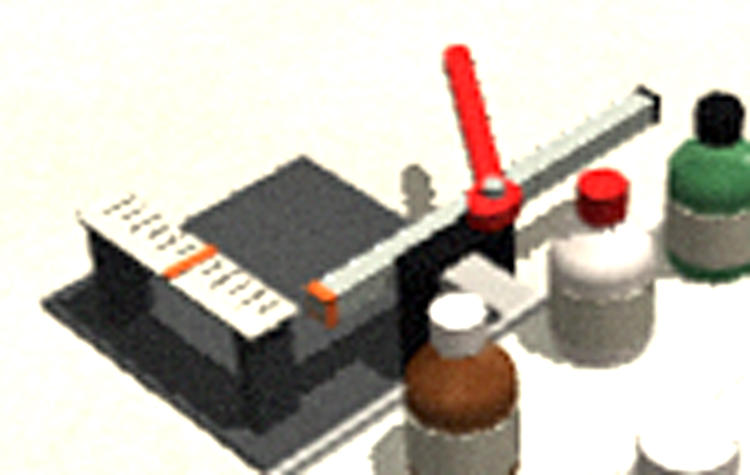

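The top crop shows bar ends at (87,215) and (506,168), the mark at (573,271), the lever pivot at (334,137) and its tip at (216,350). The scene crop shows the same points at (645,95), (322,289), (189,262), (493,187) and (456,50).

```bash
cat > h.py <<'E'
from rig import arm
import cv2,numpy as np
C={n:arm.camera_params(n) for n in("scene","top")}
def P(n): c=C[n];return c["K"]@np.c_[c["R"],c["t"]]
def plane(n,uv,z):
    c=C[n];o=-c["R"].T@c["t"];d=c["R"].T@np.linalg.solve(c["K"],[uv[0],uv[1],1.]);return o+d*(z-o[2])/d[2]
def tri(a,b):
    X=cv2.triangulatePoints(P("top"),P("scene"),np.array(a,float).reshape(2,1),np.array(b,float).reshape(2,1))[:,0];return X[:3]/X[3]
def mask(im,lo,hi,roi):
    m=cv2.inRange(cv2.cvtColor(im,cv2.COLOR_RGB2HSV),lo,hi);k=np.zeros_like(m);x,y,w,h=roi;k[y:y+h,x:x+w]=1;return m*k
E
python3 - <<'E'
from h import *
T=lambda u,v:((u+.5)/5-.5+300,(v+.5)/5-.5+165)
S=lambda u,v:((u+.5)/5-.5+195,(v+.5)/5-.5+175)
pts=dict(mark=((573,271),(189,262),.068),pivot=((334,137),(493,187),.086),tip=((216,352),(456,48),.086),barL=((87,215),(645,93),.068),barR=((506,168),(322,287),.068),bL2=((87,215),(650,100),.06))
X={}
for k,(a,b,z) in pts.items():
    print(k,tri(T(*a),S(*b)).round(4),plane("top",T(*a),z).round(4),plane("scene",S(*b),z).round(4)); X[k]=plane("top",T(*a),z)
d=X["barL"]-X["barR"];print("len",np.linalg.norm(d),"yaw",np.arctan2(-d[0],d[1]))
# stand front edge blue line (60,77)-(680,11) yaw
a=plane("top",T(60,77),.07);b=plane("top",T(680,11),.07);d=a-b;print("edge yaw",np.arctan2(-d[0],d[1]))
l=X["tip"]-X["pivot"];print("lever len",np.linalg.norm(l[:2]),"dir",np.arctan2(l[1],-l[0]))
E
```

```text
mark [ 0.5052 -0.239   0.0695] [ 0.5054 -0.2392  0.068 ] [ 0.5034 -0.2381  0.068 ]
pivot [ 0.5728 -0.1148  0.0902] [ 0.5733 -0.1154  0.086 ] [ 0.5685 -0.111   0.086 ]
tip [ 0.4632 -0.0529  0.0869] [ 0.4628 -0.0536  0.086 ] [ 0.4627 -0.0513  0.086 ]
barL [0.5363 0.0126 0.0677] [0.536  0.0122 0.068 ] [0.537  0.0128 0.068 ]
barR [ 0.5598 -0.2048  0.0703] [ 0.5596 -0.206   0.068 ] [ 0.5582 -0.2022  0.068 ]
bL2 [0.5375 0.0134 0.0634] [0.5371 0.0123 0.06  ] [0.5348 0.0184 0.06  ]
len 0.21946796663095977 yaw 0.1076066947258443
edge yaw 0.102137608376256
lever len 0.12663224616957092 dir 0.5097528937792645
```

```bash
cat >> h.py <<'E'
from scipy.spatial.transform import Rotation as Ro
YAW=0.105; SX=np.array([np.cos(YAW),np.sin(YAW),0]); SY=np.array([-SX[1],SX[0],0])
RT=Ro.from_matrix(np.c_[SY,SX,[0,0,-1]])   # tool x=stand y, tool y=stand x, z down
def go(p):
    s=arm.observe();R0=Ro.from_rotvec(s["tool_rot"])
    print("shift mm",(R0.inv().apply(np.array(p)-s["eef_pos"])*1000).round(1),"twist",np.degrees((R0.inv()*RT).as_rotvec()).round(2),"t",s["time"])
E
python3 - <<'E'
from h import *
go([.5384,-.0073,.15])
E
```

```text
shift mm [ 502.4 -455.   103. ] twist [ -0.12  -0.09 -75.68] t 0.1
```

Emit:
jog_arm --translation '[[502,-455,50],[502,-455,50],[502,-455,50],[502,-455,50],[502,-455,50],[502,-455,50],[502,-455,50],[502,-455,50],[502,-455,50],[502,-455,50],[502,-455,50],[502,-455,50]]' --twist '[[0,0,-8],[0,0,-16],[0,0,-24],[0,0,-32],[0,0,-40],[0,0,-48],[0,0,-56],[0,0,-64],[0,0,-72],[0,0,-75.7],[0,0,-75.7],[0,0,-75.7]]' --claw '[60,60,60,60,60,60,60,60,60,60,60,60]'

```text
time: 1.3
eef_pos: [0.5021, -0.077, 0.2088]
tool_rot: [-2.102, -2.335, 0.001]
wrist_force: [0.7, -0.3, 0.7]
grip_width: 0.0511
grasp_force: 0.0
```

```bash
python3 - <<'E'
from h import *
go([.5384,-.0073,.15]);print(arm.observe()["eef_pos"])
E
```

```text
shift mm [65.5 43.4 58.8] twist [-0.02  0.02 -0.01] t 1.3
[ 0.50212554 -0.07697671  0.2087873 ]
```

Emit:
jog_arm --translation '[[0,0,0],[0,0,0],[0,0,0]]' --twist '[[0,0,0],[0,0,0],[0,0,0]]' --claw '[60,60,60]'

```text
time: 1.6
eef_pos: [0.5011, -0.0801, 0.2086]
tool_rot: [-2.103, -2.333, 0.002]
wrist_force: [0.0, -0.8, 0.0]
grip_width: 0.0512
grasp_force: 0.0
```

```bash
python3 - <<'E'
from h import *
go([.5384,-.0073,.13]);print(arm.observe()["eef_pos"])
E
```

```text
shift mm [68.6 44.7 78.5] twist [-0.09  0.03 -0.09] t 1.6
[ 0.50110226 -0.08011414  0.20860626]
```

Emit:
jog_arm --translation '[[35,22,35],[68.5,44.5,60],[68.5,44.5,78],[68.5,44.5,78],[68.5,44.5,78]]' --twist '[[0,0,0],[0,0,0],[0,0,0],[0,0,0],[0,0,0]]' --claw '[60,60,60,60,60]'

```text
time: 2.1
eef_pos: [0.5383, -0.0086, 0.1308]
tool_rot: [-2.106, -2.331, 0.003]
wrist_force: [0.3, -0.5, 0.4]
grip_width: 0.0518
grasp_force: 0.0
```

```bash
python3 - <<'E'
from h import *
go([.5384,-.0073,.057])
t=arm.get_image("top")[:,:,::-1][160:265,295:435];s=arm.get_image("scene")[:,:,::-1][120:270,195:395]
a=cv2.resize(t,(800,600),interpolation=3)[:300];b=cv2.resize(s,(400,300));c=cv2.resize(t,(400,300),interpolation=3)
cv2.imwrite("pics/near.png",cv2.convertScaleAbs(np.hstack([c,b]),alpha=1.7))
E
```

```text
shift mm [ 1.4  0.3 73.8] twist [-0.1   0.07 -0.2 ] t 2.1
```

View pics/near.png

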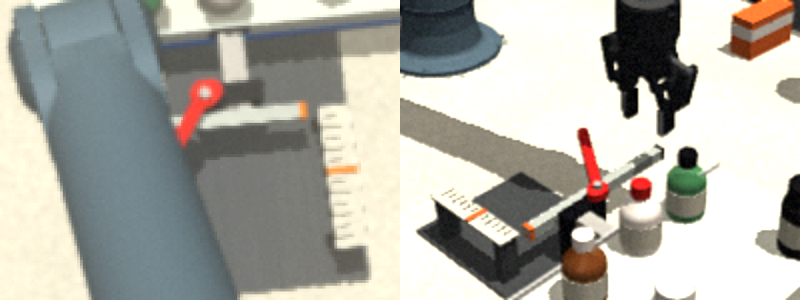

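The hand hangs over the bar's left end. The bar's orange tip (305,108 in the left panel) and the mark (342,170) stay visible from the top, so both can be tracked. I'll descend, then narrow the fingers around the bar.

Emit:
jog_arm --translation '[[1,0,30],[1,0,55],[1,0,74],[1,0,74],[1,0,74],[1,0,74],[1,0,74],[1,0,74]]' --twist '[[0,0,0],[0,0,0],[0,0,0],[0,0,0],[0,0,0],[0,0,0],[0,0,0],[0,0,0]]' --claw '[60,60,60,60,24,24,24,24]'

```text
time: 3.0
eef_pos: [0.5398, -0.005, 0.0583]
tool_rot: [2.101, 2.334, 0.002]
wrist_force: [0.4, 0.3, 0.5]
grip_width: 0.0206
grasp_force: 0.0
```

```bash
cat >> h.py <<'E'
def orange():
    im=arm.get_image("top");m=mask(im,(5,120,90),(20,255,255),(385,180,60,75))
    n,l,st,c=cv2.connectedComponentsWithStats(m);r=[]
    for i in range(1,n):
        if st[i,4]>=6:
            p=plane("top",c[i],.068);r.append((p@SX,p@SY,st[i,4]))
    print("orange standx,y,area",np.round(r,4).tolist());return im
E
python3 - <<'E'
from h import *
orange();p=arm.observe()["eef_pos"];print("tcp",p@SX,p@SY,p[2])
E
```

```text
orange standx,y,area [[0.5338, -0.2634, 15.0], [0.4774, -0.2902, 23.0]]
tcp 0.5360760915091615 -0.06140409311206266 0.058023037642024954
```

Emit:
jog_arm --translation '[[0,-8,0],[0,-18,0],[0,-28,0],[0,-38,0],[0,-48,0],[0,-55,0],[0,-60,0],[0,-60,0],[0,-60,0],[0,-60,0]]' --twist '[[0,0,0],[0,0,0],[0,0,0],[0,0,0],[0,0,0],[0,0,0],[0,0,0],[0,0,0],[0,0,0],[0,0,0]]' --claw '[24,24,24,24,24,24,24,24,24,24]'

```text
time: 4.05
eef_pos: [0.4808, -0.0108, 0.058]
tool_rot: [2.1, 2.334, 0.004]
wrist_force: [3.4, 0.3, 3.0]
grip_width: 0.0205
grasp_force: 2.0
```

```bash
python3 - <<'E'
from h import *
im=orange();s=arm.observe();p=s["eef_pos"];print("tcp",p@SX,p@SY,p[2],s["wrist_force"])
t=im[:,:,::-1][160:265,295:435];c=arm.get_image("scene")[:,:,::-1][150:270,195:355]
cv2.imwrite("pics/pull.png",cv2.convertScaleAbs(np.hstack([cv2.resize(t,(400,300),interpolation=3),cv2.resize(c,(400,300),interpolation=3)]),alpha=1.7))
E
```

```text
orange standx,y,area [[0.4814, -0.2635, 12.0], [0.4774, -0.2902, 23.0]]
tcp 0.4770119275679287 -0.06121269020531018 0.057951930699737975 [4.59251923 0.46215503 3.56771988]
```

View pics/pull.png

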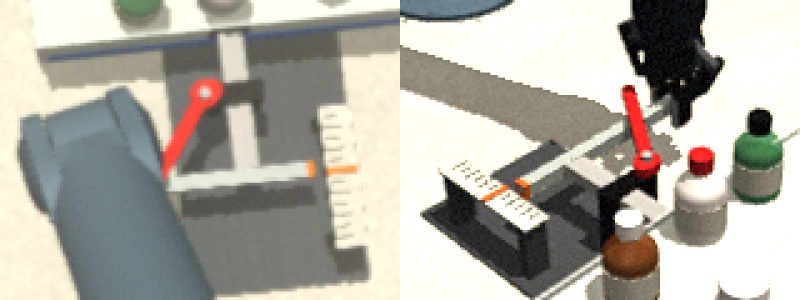

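The leg follows the hand, with the lever still open. The bar's tip (311,170) is about 4 mm short of the mark, so I'll pull a little more and dwell there.

Emit:
jog_arm --translation '[[0,-2,0],[0,-3.5,0],[0,-3.5,0],[0,-3.5,0],[0,-3.5,0],[0,-3.5,0],[0,-3.5,0],[0,-3.5,0]]' --twist '[[0,0,0],[0,0,0],[0,0,0],[0,0,0],[0,0,0],[0,0,0],[0,0,0],[0,0,0]]' --claw '[24,24,24,24,24,24,24,24]'

```text
time: 4.95
eef_pos: [0.4774, -0.0112, 0.0579]
tool_rot: [2.1, 2.334, 0.004]
wrist_force: [4.9, 0.5, 5.0]
grip_width: 0.0207
grasp_force: 2.5
```

```bash
python3 - <<'E'
from h import *
orange();s=arm.observe();p=s["eef_pos"];print("tcp",p@SX,p@SY,p[2],s["wrist_force"],s["grasp_force"])
E
```

```text
orange standx,y,area [[0.4768, -0.2638, 13.0], [0.4774, -0.2902, 23.0]]
tcp 0.47363461334691903 -0.061195456044949186 0.0578562158144017 [4.36728958 0.16280146 3.93850394] 2.5036972761154175
```

The bar is on the mark to within 1 mm and the dwell is done. Now I'll sweep right along the bar.

Emit:
jog_arm --translation '[[-7,0,0],[-14,0,0],[-21,0,0],[-28,0,0],[-35,0,0],[-42,0,0],[-49,0,0],[-56,0,0],[-63,0,0],[-70,0,0],[-70,0,0],[-70,0,0]]' --twist '[[0,0,0],[0,0,0],[0,0,0],[0,0,0],[0,0,0],[0,0,0],[0,0,0],[0,0,0],[0,0,0],[0,0,0],[0,0,0],[0,0,0]]' --claw '[24,24,24,24,24,24,24,24,24,24,24,24]'

```text
time: 6.2
eef_pos: [0.482, -0.0799, 0.0562]
tool_rot: [-2.099, -2.334, 0.0]
wrist_force: [3.8, 3.1, -2.5]
grip_width: 0.0205
grasp_force: 2.0
```

```bash
python3 - <<'E'
from h import *
im=orange();s=arm.observe();p=s["eef_pos"];print("tcp",p@SX,p@SY,p[2],s["wrist_force"],s["grasp_force"])
t=im[:,:,::-1][160:265,295:435];c=arm.get_image("scene")[:,:,::-1][150:270,195:355]
cv2.imwrite("pics/sweep.png",cv2.convertScaleAbs(np.hstack([cv2.resize(t,(400,300),interpolation=3),cv2.resize(c,(400,300),interpolation=3)]),alpha=1.7))
E
```

```text
orange standx,y,area [[0.4744, -0.2637, 14.0], [0.4774, -0.2902, 23.0]]
tcp 0.4709162532475068 -0.13004634125887984 0.056232734123404154 [ 3.42731762  3.49981783 -2.20565555] 2.0043716579675674
```

View pics/sweep.png

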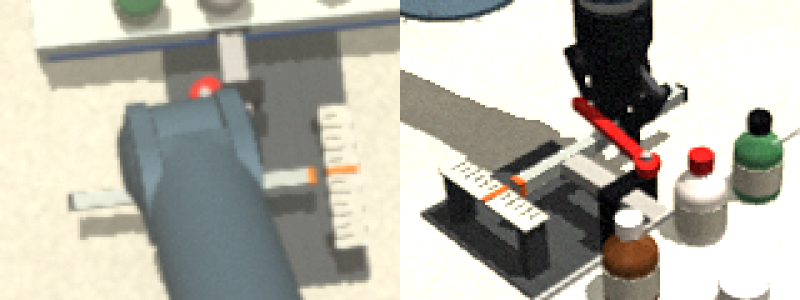

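The lever is mostly swept and the bar sits 3 mm too far out. I'll correct that first, then finish the sweep.

Emit:
jog_arm --translation '[[0,1.5,0],[-2,3,0],[-7,3,0],[-12,3.2,0],[-17,3.4,0],[-22,3.5,0],[-25,3.5,0],[-25,3.5,0],[-25,3.5,0]]' --twist '[[0,0,0],[0,0,0],[0,0,0],[0,0,0],[0,0,0],[0,0,0],[0,0,0],[0,0,0],[0,0,0]]' --claw '[24,24,24,24,24,24,24,24,24]'

```text
time: 7.2
eef_pos: [0.4893, -0.1018, 0.0575]
tool_rot: [-2.097, -2.335, -0.004]
wrist_force: [1.4, 9.0, 1.2]
grip_width: 0.0206
grasp_force: 2.5
```

```bash
cat > chk.py <<'E'
from h import *
import sys
im=orange();s=arm.observe();p=s["eef_pos"];print("tcp",p@SX,p@SY,p[2],s["wrist_force"],s["grasp_force"],s["time"])
sc=arm.get_image("scene");m=mask(sc,(0,170,80),(4,255,255),(195,150,130,95))|mask(sc,(172,170,80),(180,255,255),(195,150,130,95))
n,l,st,_=cv2.connectedComponentsWithStats(m);i=1+np.argmax(st[1:,4]);v,u=np.nonzero(l==i)
q=np.array([plane("scene",(a,b),.084) for a,b in zip(u,v)])
vx,vy,_,_=cv2.fitLine(q[:,:2].astype(np.float32),cv2.DIST_HUBER,0,.01,.01).ravel()
q0=q-[.5728,-.1148,0]
far=np.c_[q0@-SX,q0@SY];k=(far[:,0]>.03)
print("lever fit ang",np.arctan(np.dot(np.array([vx,vy,0]),SY)/-np.dot(np.array([vx,vy,0]),SX)),"bins",[(d,round(float(far[(abs(far[:,0]-d)<.01),1].mean()),4)) for d in(.04,.06,.08,.1,.12) if (abs(far[:,0]-d)<.01).any()])
t=im[:,:,::-1][160:265,295:435];c=sc[:,:,::-1][150:270,195:355]
cv2.imwrite(sys.argv[1],cv2.convertScaleAbs(np.hstack([cv2.resize(t,(400,300),interpolation=3),cv2.resize(c,(400,300),interpolation=3)]),alpha=1.7))
E
python3 chk.py pics/close.png
```

```text
orange standx,y,area [[0.4792, -0.2636, 12.0], [0.4774, -0.2902, 23.0]]
tcp 0.4759436139741257 -0.15259456070441488 0.057493189884594745 [1.94661019 9.45843    1.70540588] 2.485158294439316 7.25
lever fit ang 0.018170713207825546 bins [(0.04, 0.0011), (0.06, 0.0015), (0.08, -0.0002)]
```

View pics/close.png

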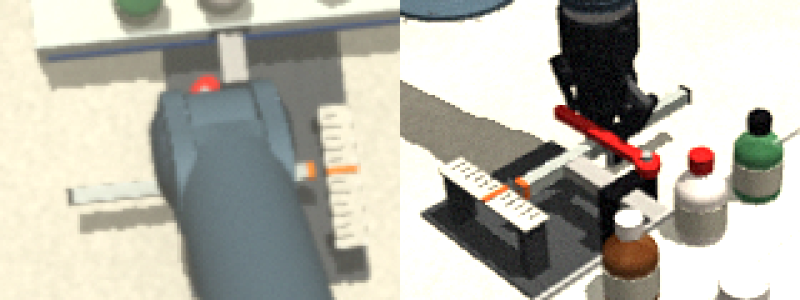

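The lever appears to lie against its stop: wrist side force rose to 9 N. The bar is 2 mm inward of the mark. I'll pull out 1.5 mm, press slightly further, and check the lever angle from its tip.

Emit:
jog_arm --translation '[[-1,-1,0],[-2,-1.5,0],[-2,-1.5,0],[-2,-1.5,0],[-2,-1.5,0],[-2,-1.5,0]]' --twist '[[0,0,0],[0,0,0],[0,0,0],[0,0,0],[0,0,0],[0,0,0]]' --claw '[24,24,24,24,24,24]'

```text
time: 7.9
eef_pos: [0.4893, -0.1019, 0.0575]
tool_rot: [-2.096, -2.337, -0.01]
wrist_force: [3.9, 13.0, -2.5]
grip_width: 0.0207
grasp_force: 2.7
```

```bash
sed -i 's/170,80/140,60/g; s/(4,255/(7,255/' chk.py; cat >> chk.py <<'E'
print("blob",st[i].tolist())
j=np.argmin(u);e=q[np.argsort(far[:,0])[-12:]].mean(0)-[.5728,-.1148,0];print("tip -x,y:",-e@SX,e@SY)
E
python3 chk.py pics/fin.png
```

```text
orange standx,y,area [[0.4788, -0.2631, 12.0], [0.4774, -0.2902, 23.0]]
tcp 0.47593719716949756 -0.1526220794112845 0.057518818204470946 [ 4.46210821 12.25717665 -1.34380043] 2.727440893650055 7.95
lever fit ang 0.03946141469603945 bins [(0.04, 0.0006), (0.06, 0.0016), (0.08, 0.0006), (0.1, 0.0008), (0.12, 0.0006)]
blob [257, 192, 42, 29, 234]
tip -x,y: 0.1250748209422463 0.002048460292965852
```

View pics/fin.png

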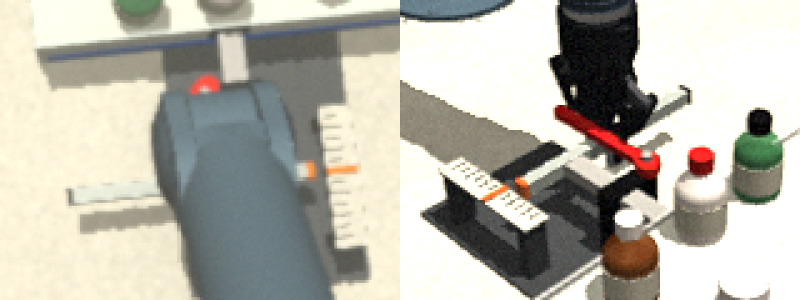

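The far end and middle of the lever both lie within 2 mm of the closed line (under 0.02 rad). The hand no longer moves when pushed, so the lever is at its stop. The bar is about 1.5 mm from the mark and still held, so I'm handing in.

```bash
python3 -c "
from rig import arm
print(arm.sign_off())"
```

```text
the job is handed in; nothing more can be done
None
```

The job is handed in at about 8 s on the robot's clock: at the last check the bar was held about 1.5 mm from the orange mark and the red lever was closed against its stop; the stock looked undisturbed in the pictures I viewed, and no verdict was returned.

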